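Draw the backing bar out from under the weld samples

TASK

Draw the copper backing bar straight out from under the stack of weld samples on the bench, so that the samples settle down onto the bench where they stand, against their stops, still stacked, without being lifted, tipped over or pulled away. Then lay the bar flat along the middle of the pale firebrick, set down gently rather than dropped, and leave it there.

Things in the scene. Friction and masses are not known exactly. Their poses are not given: they have to be found in the camera images.
- bar: Copper bar, loose, 0.4 kg (sizes in mm): strip 160 (x) x 30 (y) x 8, with an upright copper grip lug centred at x = +70: 12 thick (x), 30 wide (y), from 8 to 42 above the underside. Origin: centre of its underside. It lies on the bench, its -x half under the stack; lug end sticks out. Drawn along its +x, it comes free after about 85 mm. The dark steel bar elsewhere is not wanted.
- coupon: Lower sample, 0.3 kg (sizes in mm): aluminium plate 90 (x) x 100 (y) x 12. Origin: centre of its underside. It lies on the bar, 8 above the bench, 40 back (-x) from the bar's origin, same axes. 2 in front of its +x edge are two fixed blue angle stops, 42 tall, 52 apart, one each side of the bar, feet 6 high reaching out to 42: they hold it back as the bar is drawn; it then drops 8 to the bench.
- tee: Upper sample, loose, 0.25 kg (sizes in mm): steel T-joint, base 60 (x) x 80 (y) x 8, with an upright fin 6 thick along its y axis, 38 tall overall. Origin: centre of its underside. It rests near the middle of the lower plate, held only by friction; its top is 58 above the bench at the start.
- firebrick: Pale cream firebrick slab fixed on the bench, 230 long (its x) x 114 wide (y) x 25 mm high, flat top without rim. Origin: centre of its underside, on the bench.
Things that resemble listed ones, but are neither listed nor needed, are in the scene too. What is shaped like the tee but brown is not meant.

How it is judged:
On the way:
1. the bar is drawn clear of the stack, and the samples have settled on the bench where they stood, still stacked (horizontal distance between bar and coupon above 0.118 m and height (world z) of coupon below 0.004 m and angle between each of coupon, tee's own z axis and vertical below 0.07 rad and distance of coupon from where it was at the start of the episode below 0.025 m and horizontal distance between tee and coupon below 0.02 m and z of tee in the frame of coupon below 0.016 m), for 0.2 s.
At the end, for the whole second after the job is handed in: The bar lies flat on the firebrick, lug up, centred within 30 mm along and 25 mm across, within 12 degrees of its length. The lower sample lies flat on the bench within 25 mm of its start, the T-joint flat on it, centres within 20 mm. All at rest (x of bar in the frame of firebrick between -0.03 and 0.03 m and y of bar in the frame of firebrick between -0.025 and 0.025 m and z of bar in the frame of firebrick between 0.022 and 0.029 m and angle between each of bar, coupon, tee's own z axis and vertical below 0.07 rad and angle between the x axis of bar and the x axis of firebrick, either way round below 0.22 rad and linear speed of each of bar, coupon, tee below 0.02 m/s and height (world z) of coupon below 0.004 m and distance of coupon from where it was at the start of the episode below 0.025 m and horizontal distance between tee and coupon below 0.02 m and z of tee in the frame of coupon below 0.016 m); the robot touches nothing.
It fails at once if a sample of the stack tips by more than 20 degrees (angle between any of coupon, tee's own z axis and vertical above 0.35 rad).
It fails at once if the stack is lifted or taken apart (lower sample more than 25 mm above the bench, or the T-joint's middle more than 30 mm off the lower sample's, or more than 30 mm above its underside) (height (world z) of coupon above 0.025 m or horizontal distance between tee and coupon above 0.03 m or z of tee in the frame of coupon above 0.03 m).
It fails at once if the lower sample is pulled or pushed more than 40 mm from its place (distance of coupon from where it was at the start of the episode above 0.04 m).
It fails at once if the bar is dropped or thrown: faster than 0.8 m/s with no finger on it (linear speed of bar above 0.8 m/s and contact force between the fingers and bar below 0.1 N).
It also fails if it takes over 40 s, if anything falls off the work surface, if the arm or the gripper's body presses on something with over 40 N, if the wrist force passes 120 N, or if a joint passes its speed limit or range.

ROBOT

A 6-joint arm with a two-finger parallel gripper is mounted at the origin on the work surface. World frame = base frame: x ahead of the robot, y to its left, z up, the work surface at z = 0. Lengths are in m, angles in rad, forces in N, time in s.
With the tool pointing down it reaches from about 0.25 to 0.775 m from the base axis. Payload 4 kg.
Tool frame: the origin (TCP) lies midway between the tips of the shut fingers; the grasp point (between the pads) lies 19 mm behind it (robot.hold_point_z is the distance from the TCP to the grasp point, in m); z points along the fingers, y is the line along which they close (so a half turn about z gives the same grasp; the last joint's range is limited). The gripper opens to 94 mm and grips with 3 to 60 N. Pads are 16 mm wide; open, the fingers measure 119 mm over their backs; the gripper's body (75 mm by 177 mm) begins 78 mm behind the grasp point.
Start: joints at [-1.389, 0.087, 1.371, -0, 1.684, -0.103], TCP at [0.155, -0.528, 0.206] pointing down, gripper open.
Joint ranges: [-3.1, 3.1], [-0.76, 2.03], [0.27, 2.55], [-1.08, 4.22], [0.17, 2.65], [-2.57, 2.57]. Speed limits (rad/s): [2.79, 2.79, 3.14, 3.14, 3.14, 3.14].

INTERFACE

Orientations are given as [roll, pitch, yaw] about the fixed x, y, z axes, in that order (R = Rz(yaw) Ry(pitch) Rx(roll)).
In Python, from bench import readout, imaging, robot gives the robot as it stands.
- The arm moves only by the tool carry_out, never from a script. Its argument "motion" is text: rows parted by semicolons, each of 7 numbers parted by spaces: the shift along the tool's x, y, z each as a share of 200 mm, from -1 to 1, then the turn, a rotation vector about the tool's x, y, z each as a share of 120 degrees, from -1 to 1, then the opening, from 0 (shut) to 1 (fully open). A call has 1 to 12 rows; each row shifts and turns the commanded pose from where the row before left it, along the tool's axes as they then stand; what a row does not reach is not made up. A row lasts 1/8 s, in which the tool goes at most 62.5 mm and 10.7 degrees, less where a joint would pass 70% of its speed; a pose out of reach is approached as far as the arm can. A call with a number of a shift or a turn outside -1 to 1 is refused whole. A call with a gripper value outside its range is refused whole. The fingers move at their own pace and stop on an object; the grip force is fixed at half the most. Time passes only in rows, so rows that do not move let the fingers close. It gives the time, the measured TCP pose, the force, the opening and the grip force at its end, in the units of the state.
- readout.get_obs(): the state, without advancing time (a new reading comes with each control period).
- imaging.snapshot(name): name is "side" or "top" or "wrist"; returns a dict with "pixels" (420x560x3 uint8, red, green, blue), "fx", "fy", "cx", "cy" (pixels), "R" (3x3) and "t" (3): a world point X has camera coordinates R X + t. Camera axes: x right, y down, z forward; pixel columns grow to the right and rows downward; lengths in m; the calibration is good to about 2 mm. A picture is of the moment at which its call begins. There is no depth.
- robot.close_job(): hands the job in; it is judged then, once.
The state is a dict: "time": time; "joint_positions": joint angles; "qvel": joint speeds; "joint_torque": joint torques, N m; "tool_pos": TCP position; "ee_rot": TCP orientation; "wrist_force": force on the tool from outside, world axes, zero at the start; "wrist_torque": the same for the moment, N m; "width": finger opening in m; "finger_force": force on a finger pad.
Only numpy, scipy, OpenCV 4.12 (cv2) and the standard library are available. Lean on these libraries where they do the work, as an engineer would, in place of code of your own. Each camera call takes 0.05 s, during which the arm holds its last target. There are 200 camera calls.

## Working session

There is one attempt and no reset: what is moved stays moved. The work goes in short steps, Python scripts to look and compute and a tool call to move; the robot and the scene stay as the last step left them, time stands still between calls to the robot, and variables do not carry over. Pictures are saved under pics/ and viewed, at most 10 in all, crops included, and the job is handed in when it is done.

Besides the shell and the picture viewer there is one more tool, called after ">>>" as name(argument=value, ...) on one line, values as JSON. carry_out: Moves the arm, as the interface text tells. Its arguments: {"type":"object","properties":{"motion":{"type":"string"}},"required":["motion"]}

```bash
mkdir -p pics; cat > h.py <<'E'
import numpy as np, cv2
from bench import readout, imaging, robot
def snap(n, f):
    s=imaging.snapshot(n); cv2.imwrite('pics/'+f+'.png', cv2.cvtColor(s['pixels'],cv2.COLOR_RGB2BGR))
    np.savez('pics/'+f+'.npz', **s); return s
def ld(f): return dict(np.load('pics/'+f+'.npz'))
def ray(s,u,v):
    R=np.array(s['R']); t=np.array(s['t'])
    d=R.T@np.array([(u-s['cx'])/s['fx'],(v-s['cy'])/s['fy'],1.]); return -R.T@t, d/np.linalg.norm(d)
def plane(s,u,v,z):
    c,d=ray(s,u,v); return c+d*(z-c[2])/d[2]
def tri(s1,p1,s2,p2):
    c1,d1=ray(s1,*p1); c2,d2=ray(s2,*p2)
    a=np.linalg.lstsq(np.stack([d1,-d2],1),c2-c1,rcond=None)[0]
    x1=c1+a[0]*d1;x2=c2+a[1]*d2; return (x1+x2)/2, np.linalg.norm(x1-x2)
def proj(s,X):
    p=np.array(s['R'])@np.array(X)+np.array(s['t']); return s['fx']*p[0]/p[2]+s['cx'], s['fy']*p[1]/p[2]+s['cy']
E
python3 - <<'E'
from h import *
a=snap('top','top0');b=snap('side','side0')
o=readout.get_obs();print(o['time'],o['tool_pos'],o['ee_rot'],o['width'])
for s in (a,b): print(-np.array(s['R']).T@s['t'],s['fx'])
E
```

```text
0.1 [ 0.15441689 -0.52736536  0.20444355] [-3.13964372e+00 -1.69521686e-04  2.84783118e-01] 0.09415383082754565
[ 0.46706139 -0.06421855  0.98859599] 484.9210883002868
[0.18974847 0.61409867 1.01108399] 486.5200383305929
```

View pics/top0.png

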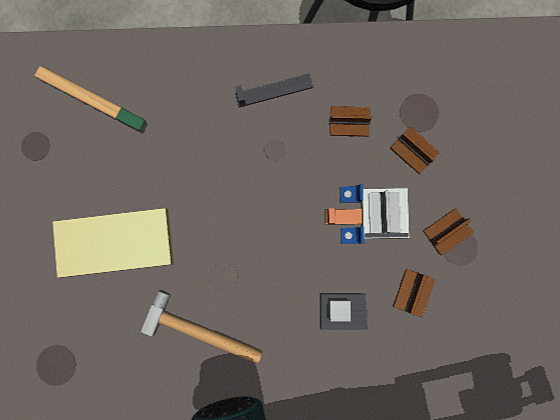

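View pics/side0.png

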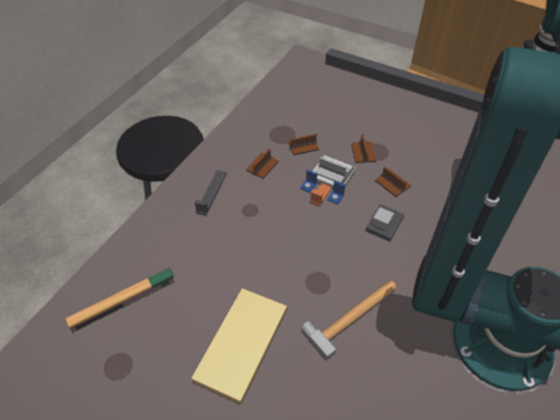

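The top view shows the orange bar's lug end at about (330,216), with blue stops at (350,194) and (350,236). The stack is at (386,213) and the firebrick at (112,243). In the side view the lug is at about (320,192) and the firebrick at (240,343). Next I measure them with colour masks.

```bash
python3 - <<'E'
from h import *
a=ld('top0');b=ld('side0')
def mask(s,kind,box):
    h=cv2.cvtColor(s['pixels'],cv2.COLOR_RGB2HSV); 
    lo,hi={'or':((4,120,120),(16,255,255)),'br':((22,60,150),(35,255,255)),'bl':((100,120,60),(130,255,255))}[kind]
    m=cv2.inRange(h,lo,hi); z=np.zeros_like(m); x0,y0,x1,y1=box; z[y0:y1,x0:x1]=m[y0:y1,x0:x1]; return z
def big(m):
    c=cv2.findContours(m,0,2)[0]; return sorted(c,key=cv2.contourArea,reverse=True)
c=big(mask(a,'br',(30,180,200,300)))[0]; r=cv2.boxPoints(cv2.minAreaRect(c))
P=np.array([plane(a,*p,.025) for p in r]);print('brick top',r.round(1).tolist(),P.round(4).tolist(),P.mean(0), [np.linalg.norm(P[i]-P[i-1]).round(4) for i in range(4)])
c2=big(mask(b,'br',(180,270,300,410)))[0]
q=cv2.approxPolyDP(c2,6,True)[:,0];print('brick side',q.tolist(),[plane(b,*map(float,p),.025).round(4).tolist() for p in q])
m=mask(a,'or',(315,200,366,232));c=big(m)[0];print('bar top',cv2.boundingRect(c));r=cv2.minAreaRect(c);print(r)
h=cv2.cvtColor(a['pixels'],cv2.COLOR_RGB2HSV)
for y in (210,216,221): print(y,[tuple(int(k) for k in h[y,x]) for x in range(322,364,2)])
m=mask(b,'or',(300,175,345,210));c=big(m)[0];print('bar side',cv2.boundingRect(c))
for i,bx in enumerate([(335,180,366,206),(335,224,366,248)]):
    c=big(mask(a,'bl',bx))[0];print('stop',cv2.boundingRect(c),cv2.minAreaRect(c))
def crop(s,x0,y0,x1,y1,k): return cv2.cvtColor(cv2.resize(s['pixels'][y0:y1,x0:x1],None,fx=k,fy=k,interpolation=2),cv2.COLOR_RGB2BGR)
A=crop(a,315,175,415,255,5);B=crop(b,290,145,365,213,4)
W=np.zeros((600,800,3),np.uint8);W[:400,:500]=A;W[328:600,500:800]=B
cv2.imwrite('pics/crop0.png',W)
E
```

```text
brick top [[50.29999923706055, 221.1999969482422], [164.8000030517578, 207.6999969482422], [171.39999389648438, 263.5], [56.79999923706055, 277.0]] [[0.5392, 0.4057, 0.025], [0.5612, 0.1737, 0.025], [0.4494, 0.161, 0.025], [0.4273, 0.3909, 0.025]] [0.49427109 0.28281179 0.025     ] [np.float64(0.1129), np.float64(0.2331), np.float64(0.1125), np.float64(0.231)]
brick side [[246, 291], [193, 376], [239, 399], [284, 307]] [[0.5479, 0.1769, 0.025], [0.5375, 0.3974, 0.025], [0.43, 0.3904, 0.025], [0.4514, 0.1699, 0.025]]
bar top (329, 208, 33, 16)
((345.0, 215.5), (15.0, 32.0), 90.0)
210 [(14, 29, 116), (15, 34, 90), (10, 159, 135), (9, 156, 106), (11, 140, 226), (10, 138, 218), (10, 143, 185), (10, 145, 239), (11, 142, 235), (10, 142, 231), (11, 143, 229), (10, 142, 231), (10, 140, 229), (10, 142, 224), (10, 141, 222), (10, 138, 225), (10, 141, 220), (10, 140, 218), (10, 149, 212), (10, 143, 221), (11, 78, 69)]
216 [(0, 23, 112), (23, 12, 83), (11, 142, 142), (8, 189, 54), (10, 139, 231), (11, 138, 214), (10, 139, 209), (10, 139, 216), (10, 136, 217), (10, 137, 218), (10, 135, 221), (10, 140, 211), (9, 135, 217), (10, 140, 215), (11, 141, 213), (10, 137, 218), (10, 135, 213), (10, 140, 213), (10, 141, 214), (10, 141, 225), (10, 105, 63)]
221 [(15, 33, 108), (10, 9, 86), (10, 150, 139), (7, 237, 28), (11, 128, 234), (10, 136, 220), (11, 140, 206), (10, 134, 221), (10, 136, 220), (10, 136, 220), (10, 137, 219), (10, 138, 216), (11, 136, 213), (10, 139, 219), (11, 140, 215), (10, 141, 215), (10, 140, 217), (10, 138, 215), (11, 144, 215), (10, 137, 227), (9, 156, 72)]
bar side (312, 184, 20, 17)
stop (340, 186, 18, 16) ((348.5, 193.5), (15.0, 17.0), 90.0)
stop (341, 228, 18, 16) ((349.5, 235.5), (15.0, 17.0), 90.0)
```

View pics/crop0.png

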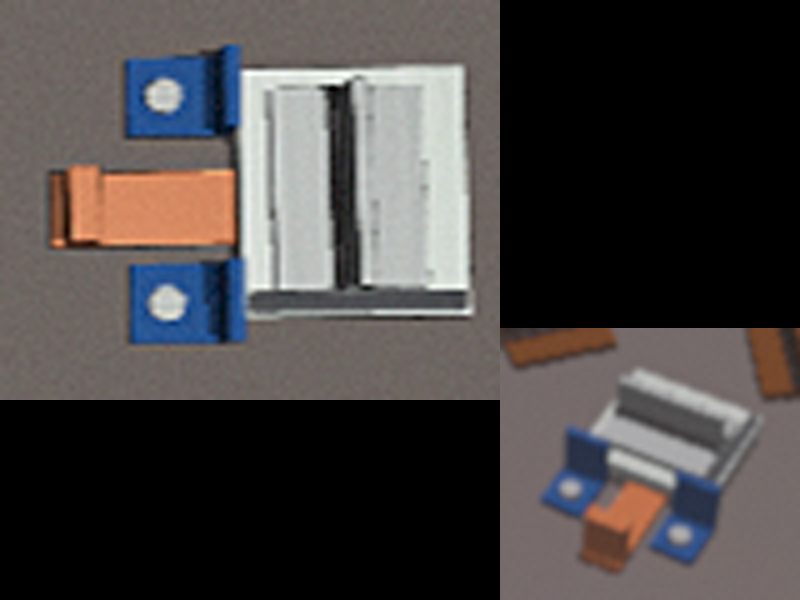

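The crop shows the lug's top face centred at about (331.6,215.6) in the top view and (317.6,192) in the side view. The bar leaves the stack leftward, between the stops. Next I fit its axis and triangulate the lug top.

```bash
python3 - <<'E'
from h import *
a=ld('top0');b=ld('side0')
print('lug top',tri(a,(331.6,215.5),b,(317.6,192)), plane(a,331.6,215.5,.042))
h=cv2.cvtColor(a['pixels'],cv2.COLOR_RGB2HSV)
# bar strip edges, sub-pixel by saturation profile
S=h[...,1].astype(float)
E1=[];E2=[]
for x in range(337,361):
    col=S[:,x]; 
    up=[y for y in range(203,214) if col[y]<85<=col[y+1]][-1]; dn=[y for y in range(217,230) if col[y]>=85>col[y+1]][0]
    E1.append(plane(a,x,up+(85-col[up])/(col[up+1]-col[up]),.008)); E2.append(plane(a,x,dn+(col[dn]-85)/(col[dn]-col[dn+1]),.008))
for E in (E1,E2):
    E=np.array(E); p=np.polyfit(E[:,1],E[:,0],1); print('edge angle',np.degrees(np.arctan(p[0])),E[0],E[-1])
# bolts
bl=[]
for (x0,y0,x1,y1) in [(340,187,356,201),(341,229,357,243)]:
    m=cv2.inRange(h,(0,0,120),(179,90,255))[y0:y1,x0:x1]; M=cv2.moments(m,True); u,v=M['m10']/M['m00']+x0,M['m01']/M['m00']+y0; bl.append(plane(a,u,v,.008)); print(u,v,bl[-1])
d=bl[0]-bl[1];print('stop mid',(bl[0]+bl[1])/2,'dist',np.linalg.norm(d),'angle of perpendicular',np.degrees(np.arctan2(-d[1],d[0])))
# coupon plate corners
m=cv2.inRange(h,(0,0,150),(179,50,255)); z=np.zeros_like(m); z[180:245,355:415]=m[180:245,355:415]
z=cv2.morphologyEx(z,cv2.MORPH_CLOSE,np.ones((9,9)))
c=max(cv2.findContours(z,0,2)[0],key=cv2.contourArea); r=cv2.boxPoints(cv2.minAreaRect(c));P=np.array([plane(a,*p,.020) for p in r]);print('coupon',P.round(4).tolist(),P.mean(0))
E
```

```text
lug top (array([ 0.53572207, -0.15828085,  0.04131056]), np.float64(0.0022406265156795346)) [ 0.5367121  -0.15779657  0.042     ]
edge angle 0.7896378696206202 [ 0.55261331 -0.17246771  0.008     ] [ 0.55221349 -0.21885563  0.008     ]
edge angle 0.6306105165613345 [ 0.52214453 -0.17152856  0.008     ] [ 0.52175444 -0.21780795  0.008     ]
347.25 193.725 [ 0.58276832 -0.19413609  0.008     ]
347.9767441860465 235.18604651162792 [ 0.49870516 -0.19287127  0.008     ]
stop mid [ 0.54073674 -0.19350368  0.008     ] dist 0.08407266858426841 angle of perpendicular 0.8620084202564058
coupon [[0.5906, -0.2225, 0.02], [0.5907, -0.3135, 0.02], [0.4921, -0.3119, 0.02], [0.4918, -0.2215, 0.02]] [ 0.54129337 -0.26733141  0.02      ]
```

>>> carry_out(motion="0 0 0 0 0 0.072 0.5; 0 0 0 0 0 0.071 0.5; 0.19 -0.188 0.02 0 0 0 0.5; 0.19 -0.188 0.02 0 0 0 0.5; 0.19 -0.188 0.02 0 0 0 0.5; 0.19 -0.188 0.02 0 0 0 0.5; 0.19 -0.188 0.02 0 0 0 0.5; 0.19 -0.188 0.02 0 0 0 0.5; 0.19 -0.188 0.02 0 0 0 0.5; 0.19 -0.188 0.02 0 0 0 0.5; 0.19 -0.188 0.02 0 0 0 0.5; 0.17 -0.18 0.02 0 0 0 0.5")

```text
time: 1.6
tool_pos: [0.5368, -0.1574, 0.1647]
ee_rot: [-3.141, 0.001, -0.014]
wrist_force: [-0.7, -0.1, -0.5]
width: 0.0471
finger_force: 0.0
```

```bash
python3 - <<'E'
from h import *
a=ld('top0');b=ld('side0')
for p,q in [((164.8,207.7),(246,291)),((171.4,263.5),(284,307)),((50.3,221.2),(193,376)),((56.8,277),(239,399))]: print('brick corner',tri(a,p,b,q))
s=snap('wrist','w1');o=readout.get_obs();print(o['time'],o['tool_pos'],o['ee_rot'],o['width'],o['wrist_force'])
print(-s['R'].T@s['t'],[proj(s,X) for X in [(.5367,-.158,.042),(.541,-.193,.008)]])
E
```

```text
brick corner (array([0.55694193, 0.17400347, 0.01509693]), np.float64(0.011174571127932846))
brick corner (array([0.45167058, 0.16442535, 0.01479346]), np.float64(0.00516205503396052))
brick corner (array([0.53646893, 0.40007059, 0.0342332 ]), np.float64(0.00451370380272162))
brick corner (array([0.42843757, 0.39044248, 0.02706146]), np.float64(0.0022313253313799818))
1.65 [ 0.53989157 -0.15259729  0.16365026] [-3.13636222e+00 -1.13906298e-03 -9.21037024e-03] 0.046871113310869204 [1.123111   1.98928633 0.57690382]
[ 0.61235577 -0.15851449  0.34366648] [(np.float64(281.76645594436906), np.float64(196.26370249948855)), (np.float64(318.518875030941), np.float64(182.68425618897805))]
```

View pics/w1.png

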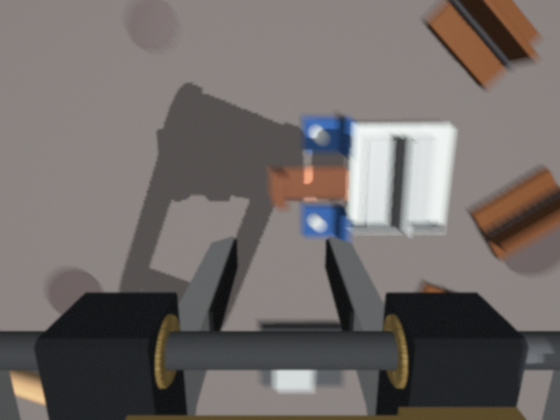

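The blurred wrist view shows the lug at about (278,187), the bolts at (318,133) and (317,222), and the stack at (402,180). The arm was still settling, so I let it idle and look again.

>>> carry_out(motion="0 0 0 0 0 0 0.5; 0 0 0 0 0 0 0.5; 0 0 0 0 0 0 0.5")

```text
time: 2.02
tool_pos: [0.5353, -0.1601, 0.1657]
ee_rot: [3.141, -0.0, -0.017]
wrist_force: [0.2, -0.1, 0.2]
width: 0.0472
finger_force: 0.0
```

```bash
python3 - <<'E'
from h import *
s=snap('wrist','w2');o=readout.get_obs();print(o['time'],o['tool_pos'],o['ee_rot'],o['width'],o['wrist_force'])
c=-s['R'].T@s['t'];print(c,[proj(s,X) for X in [(.5367,-.158,.042),(.5407,-.1935,.008)]])
h=cv2.cvtColor(s['pixels'],cv2.COLOR_RGB2HSV)
W=cv2.resize(s['pixels'][90:260,250:470],None,fx=3.5,fy=3.5,interpolation=2);cv2.imwrite('pics/w2c.png',cv2.cvtColor(W,cv2.COLOR_RGB2BGR))
E
```

```text
2.075 [ 0.53537866 -0.16011495  0.16575317] [ 3.14122025e+00 -2.85012456e-04 -1.66192292e-02] 0.047069015577298076 [ 0.17205967 -0.59529919  0.31776611]
[ 0.61062521 -0.16129828  0.34470916] [(np.float64(278.5255048772268), np.float64(194.43058363484602)), (np.float64(316.0048717776469), np.float64(181.28825310601056))]
```

View pics/w2c.png

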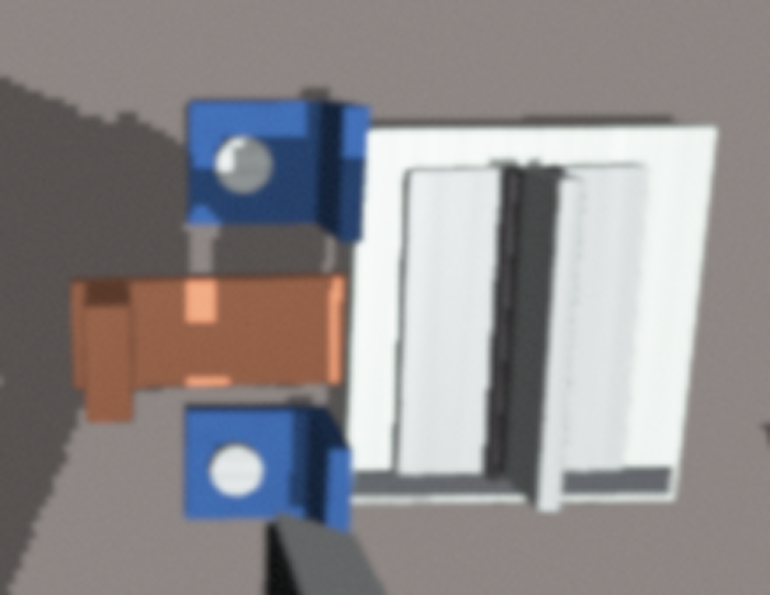

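The crop shows the lug top centred at crop (108,362), which is pixel (280.6,193.2). That is within 2 px of the prediction, so the lug sits at about (0.537, -0.159). I go down in slowing steps.

>>> carry_out(motion="0.008 -0.0065 0.1 0 0 0 0.45; 0 0 0.14 0 0 0 0.45; 0 0 0.14 0 0 0 0.45; 0 0 0.14 0 0 0 0.45; 0 0 0.1 0 0 0 0.45; 0 0 0.07 0 0 0 0.45; 0 0 0.04 0 0 0 0.45; 0 0 0.02 0 0 0 0.45; 0 0 0.01 0 0 0 0.45; 0 0 0 0 0 0 0.45; 0 0 0 0 0 0 0.45")

```text
time: 3.45
tool_pos: [0.538, -0.1579, 0.014]
ee_rot: [3.141, -0.001, -0.015]
wrist_force: [-0.5, -0.6, 0.7]
width: 0.0419
finger_force: 0.0
```

>>> carry_out(motion="0 0 0 0 0 0 0.2; 0 0 0 0 0 0 0.15; 0 0 0 0 0 0 0; 0 0 0 0 0 0 0; 0 0 0 0 0 0 0; 0 0 0 0 0 0 0")

```text
time: 4.2
tool_pos: [0.538, -0.1584, 0.0135]
ee_rot: [3.14, -0.001, -0.015]
wrist_force: [1.7, -4.5, -2.5]
width: 0.0119
finger_force: 30.0
```

>>> carry_out(motion="0 -0.01 0 0 0 0 0; 0 -0.02 0 0 0 0 0; 0 -0.03 0 0 0 0 0; 0 -0.03 0 0 0 0 0; 0 -0.02 0 0 0 0 0; 0 -0.01 0 0 0 0 0; 0 0 0 0 0 0 0; 0 0 0 0 0 0 0")

```text
time: 5.2
tool_pos: [0.5375, -0.1354, 0.0135]
ee_rot: [3.139, 0.001, -0.016]
wrist_force: [-0.3, -8.0, -1.9]
width: 0.0116
finger_force: 30.0
```

```bash
python3 - <<'E'
from h import *
s=snap('top','t3');b=snap('side','s3')
f=lambda s,x0,y0,x1,y1:cv2.cvtColor(cv2.resize(s['pixels'][y0:y1,x0:x1],(390,390*(y1-y0)//(x1-x0)),interpolation=2),cv2.COLOR_RGB2BGR)
A=f(s,300,170,420,260);B=f(b,280,130,380,220);W=np.zeros((400,800,3),np.uint8);W[:A.shape[0],:390]=A;W[:B.shape[0],400:790]=B
cv2.imwrite('pics/c3.png',W)
E
```

```text
(no output)
```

View pics/c3.png

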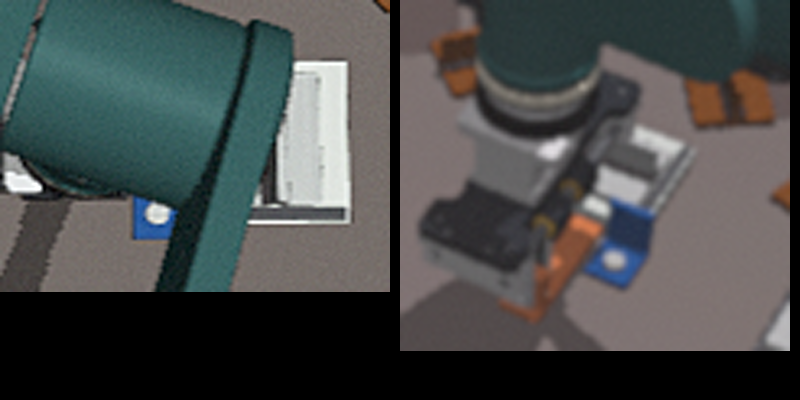

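The top view shows the coupon's far edge still at column 408 or so, and the side view shows the bar sliding out with the stack upright. I keep drawing.

>>> carry_out(motion="0 -0.02 0 0 0 0 0; 0 -0.03 0 0 0 0 0; 0 -0.03 0 0 0 0 0; 0 -0.03 0 0 0 0 0; 0 -0.03 0 0 0 0 0; 0 -0.03 0 0 0 0 0; 0 -0.03 0 0 0 0 0; 0 -0.03 0 0 0 0 0; 0 -0.03 0 0 0 0 0; 0 -0.03 0 0 0 0 0; 0 -0.03 0 0 0 0 0; 0 -0.03 0 0 0 0 0")

```text
time: 6.8
tool_pos: [0.539, -0.0629, 0.0135]
ee_rot: [-3.141, 0.0, -0.014]
wrist_force: [0.6, -2.4, 1.1]
width: 0.012
finger_force: 30.0
```

>>> carry_out(motion="0 -0.04 0 0 0 0 0; 0 -0.05 0 0 0 0 0; 0 -0.05 0 0 0 0 0; 0 -0.05 0 0 0 0 0; 0 -0.04 0 0 0 0 0; 0 -0.02 0 0 0 0 0; 0 0 0 0 0 0 0; 0 0 0 0 0 0 0")

```text
time: 7.8
tool_pos: [0.5397, -0.0128, 0.0135]
ee_rot: [-3.14, -0.0, -0.015]
wrist_force: [-0.3, 2.3, 2.0]
width: 0.0119
finger_force: 30.0
```

```bash
python3 - <<'E'
from h import *
s=snap('top','t4');b=snap('side','s4');print(readout.get_obs()['wrist_force'])
f=lambda s,x0,y0,x1,y1:cv2.cvtColor(cv2.resize(s['pixels'][y0:y1,x0:x1],(390,390*(y1-y0)//(x1-x0)),interpolation=2),cv2.COLOR_RGB2BGR)
A=f(s,240,150,420,260);B=f(b,250,130,380,240);W=np.zeros((400,800,3),np.uint8);W[:A.shape[0],:390]=A;W[:B.shape[0],400:790]=B
cv2.imwrite('pics/c4.png',W)
E
```

```text
[0.07070892 3.32326981 1.51533165]
```

View pics/c4.png

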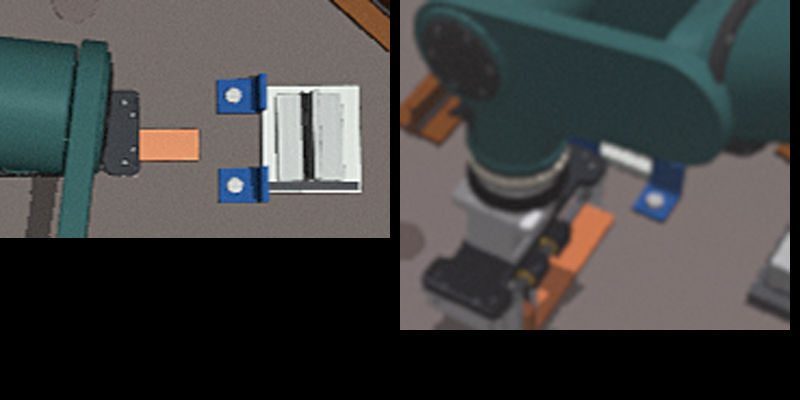

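The top view shows the bar fully clear, with its tail at column 332 or so. The coupon sits against the stops with the tee centred on it. I lift, turn by about 6°, and carry the bar over.

>>> carry_out(motion="0 0 -0.03 0 0 0 0; 0 0 -0.06 0 0 0 0; 0 0 -0.09 0 0 0 0; 0 0 -0.09 0 0 0 0; 0 0 -0.05 0 0 -0.026 0; 0 0 0 0 0 -0.025 0; -0.01 -0.08 0 0 0 0 0; -0.01 -0.16 0 0 0 0 0; -0.01 -0.2 0 0 0 0 0; -0.01 -0.2 0 0 0 0 0; -0.01 -0.2 0 0 0 0 0; -0.01 -0.2 0 0 0 0 0")

```text
time: 9.4
tool_pos: [0.5078, 0.1945, 0.078]
ee_rot: [-3.141, -0.0, 0.092]
wrist_force: [1.0, 0.9, -4.1]
width: 0.0118
finger_force: 30.0
```

>>> carry_out(motion="-0.01 -0.2 0 0 0 0 0; -0.01 -0.2 0 0 0 0 0; -0.01 -0.2 0 0 0 0 0; -0.006 -0.12 0 0 0 0 0; 0 -0.06 0 0 0 0 0; 0 -0.024 0 0 0 0 0; 0 0 0 0 0 0 0; 0 0 0 0 0 0 0; 0 0 0 0 0 0 0")

```text
time: 10.52
tool_pos: [0.487, 0.351, 0.0775]
ee_rot: [3.141, -0.0, 0.091]
wrist_force: [-0.1, -0.5, -2.6]
width: 0.0117
finger_force: 30.0
```

```bash
python3 - <<'E'
from h import *
s=snap('top','t5');b=snap('side','s5');o=readout.get_obs();print(o['time'],o['tool_pos'],o['ee_rot'],o['width'])
f=lambda s,x0,y0,x1,y1:cv2.cvtColor(cv2.resize(s['pixels'][y0:y1,x0:x1],(390,390*(y1-y0)//(x1-x0)),interpolation=2),cv2.COLOR_RGB2BGR)
A=f(s,30,180,200,300);B=f(b,170,230,310,410);W=np.zeros((520,800,3),np.uint8);W[:A.shape[0],:390]=A;W[:B.shape[0],400:790]=B
cv2.imwrite('pics/c5.png',W)
E
```

```text
10.625 [0.48689669 0.35117834 0.07748407] [ 3.14145463e+00 -4.38911235e-05  9.12600568e-02] 0.011985421965142429
```

View pics/c5.png

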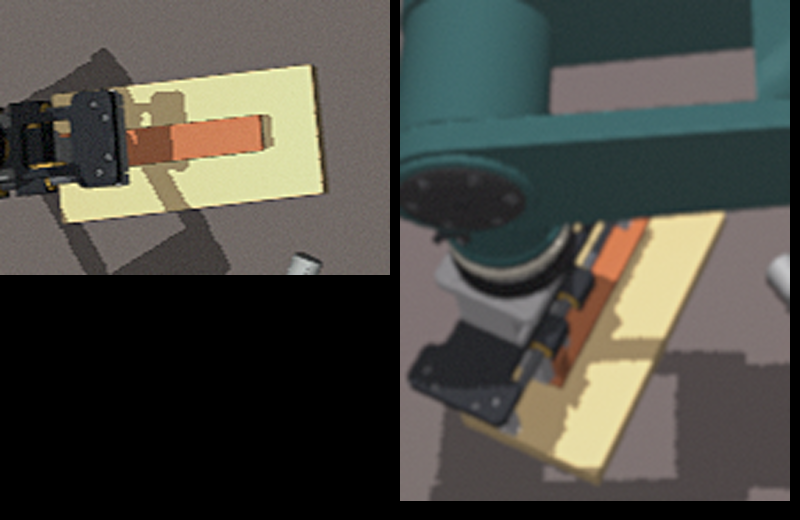

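The views show the bar aligned with the brick's middle line, its tail at about (147,238) in the top view. I lower it, slowing towards contact.

>>> carry_out(motion="0 0 0.03 0 0 0 0; 0 0 0.04 0 0 0 0; 0 0 0.04 0 0 0 0; 0 0 0.03 0 0 0 0; 0 0 0.015 0 0 0 0; 0 0 0.01 0 0 0 0; 0 0 0.01 0 0 0 0; 0 0 0 0 0 0 0; 0 0 0 0 0 0 0")

```text
time: 11.75
tool_pos: [0.4868, 0.3518, 0.0427]
ee_rot: [-3.141, -0.0, 0.092]
wrist_force: [-0.2, -0.7, -3.4]
width: 0.0118
finger_force: 30.0
```

>>> carry_out(motion="0 0 0.008 0 0 0 0; 0 0 0.008 0 0 0 0; 0 0 0 0 0 0 0; 0 0 0 0 0 0 0")

```text
time: 12.25
tool_pos: [0.4867, 0.3517, 0.0392]
ee_rot: [3.141, 0.0, 0.092]
wrist_force: [-0.5, -0.0, -3.8]
width: 0.0119
finger_force: 30.0
```

>>> carry_out(motion="0 0 0.004 0 0 0 0; 0 0 0.003 0 0 0 0; 0 0 0 0 0 0 0; 0 0 0 0 0 0 0")

```text
time: 12.75
tool_pos: [0.4869, 0.3518, 0.0385]
ee_rot: [-3.141, -0.001, 0.092]
wrist_force: [-1.3, -0.7, 0.6]
width: 0.0125
finger_force: 30.0
```

Contact: the weight is off the wrist. I release and rise.

>>> carry_out(motion="0 0 0 0 0 0 0.2; 0 0 0 0 0 0 0.3; 0 0 0 0 0 0 0.4; 0 0 0 0 0 0 0.4; 0 0 -0.05 0 0 0 0.4; 0 0 -0.1 0 0 0 0.4; 0 0 -0.2 0 0 0 0.4; 0 0 -0.2 0 0 0 0.4; 0 -0.25 -0.1 0 0 0 0.4; 0 -0.25 0 0 0 0 0.4; 0 0 0 0 0 0 0.4; 0 0 0 0 0 0 0.4")

```text
time: 14.25
tool_pos: [0.4774, 0.4509, 0.1678]
ee_rot: [3.141, 0.0, 0.092]
wrist_force: [-0.3, -0.2, 0.2]
width: 0.0375
finger_force: 0.0
```

```bash
python3 - <<'E'
from h import *
s=snap('top','t6');b=snap('side','s6');o=readout.get_obs();print(o['time'],o['tool_pos'],o['wrist_force'])
f=lambda s,x0,y0,x1,y1:cv2.cvtColor(cv2.resize(s['pixels'][y0:y1,x0:x1],(390,390*(y1-y0)//(x1-x0)),interpolation=2),cv2.COLOR_RGB2BGR)
A=f(s,30,180,200,300);B=f(b,170,230,310,410);C=f(s,320,170,430,250);W=np.zeros((590,800,3),np.uint8);W[:A.shape[0],:390]=A;W[:B.shape[0],400:790]=B;W[290:290+C.shape[0],:390]=C
cv2.imwrite('pics/c6.png',W)
E
```

```text
14.35 [0.47777185 0.45012706 0.16794674] [0.18093426 1.02620265 0.9733141 ]
```

View pics/c6.png

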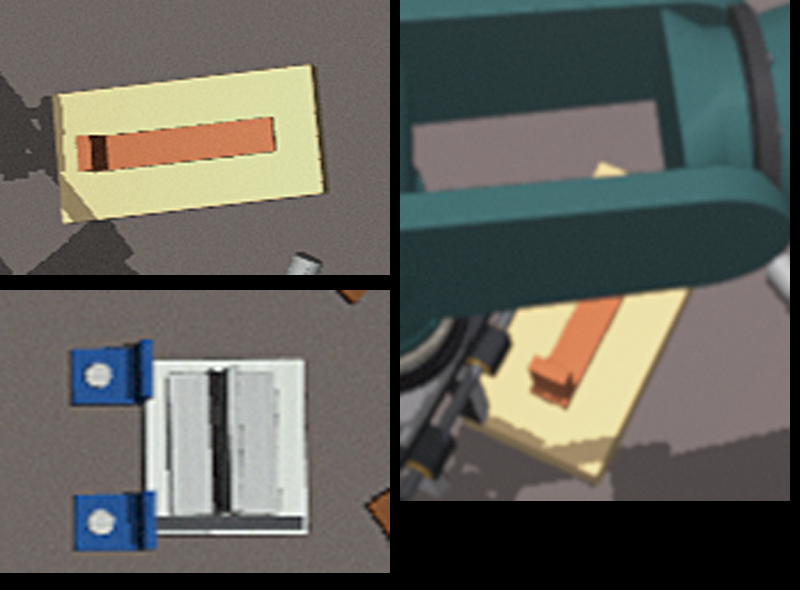

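The final views show the bar flat on the brick, lug up and centred within a few mm, with its tail at crop column 274. The stack sits flat against its stops and the gripper is clear. Handing in.

```bash
python3 -c "
from bench import robot; print(robot.close_job())"
```

```text
the job is handed in; nothing more can be done
None
```

The bar is out from under the stack and lies flat, lug up, along the middle of the firebrick; in the last pictures the samples stand flat and stacked against their stops, and the job is handed in at about 14 s of the 40 s, with no verdict returned.

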